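# Rock a tight V-block out of its locating nest

## Robot

A 6-joint arm with a two-finger parallel gripper is mounted at the origin on a cart in front of the work surface, level with it; the furniture and walls round the work are solid. World frame = base frame: x ahead of the robot, y to its left, z up, the work surface at z = 0. Lengths are in m, angles in rad, forces in N, time in s.
With the tool pointing down it reaches from about 0.375 to 0.975 m from the base axis. Payload 3.8 kg.
Tool frame: the origin (TCP) lies at the very end of the fingers, on their centre line; the grasp point (between the pads) lies behind it (bot.tcp_to_grasp is the y of the grasp point in the tool frame, in m); y points along the fingers, z is the direction in which the jaws open and shut, and the axes are right-handed (so a half turn about y gives the same grasp; the last joint's range is limited). The gripper opens to 85 mm and grips with 20 to 120 N. Pads are 22 mm wide; open, the fingers measure 114 mm over their backs; the gripper's body (76 mm by 85 mm) begins 54 mm behind the grasp point. The pads swing forward as they close: fully open they stand 13 mm farther back than shut.
Start: joints at [-1.238, 0.264, 1.604, -0, 1.274, -0.037], TCP at [0.244, -0.629, 0.231] pointing down, gripper open.
Joint ranges: [-2.63, 2.63], [-0.94, 2.18], [0.31, 2.57], [-1.31, 4.45], [0, 2.66], [-2.55, 2.55]. Speed limits (rad/s): [2.57, 2.57, 3.14, 3.14, 3.14, 3.14].

## Interface

Orientations are given as a rotation vector (axis times angle).
In Python, from workcell import bot, optics, workorder gives the robot as it stands.
- The arm moves only by the shell command python3 -m handwheel 'ROWS' [FORCE]. ROWS is JSON, a list of rows, each a list of 7 numbers: the shift along the tool's x, y, z in m, then the turn, a rotation vector about the tool's x, y, z in rad, then the opening, from 0 (shut) to 1 (fully open). A call has 1 to 8 rows; each row shifts and turns the commanded pose from where the row before left it, along the tool's axes as they then stand; what a row does not reach is not made up. A row lasts 1/8 s, in which the tool goes at most 62.5 mm and 10.7 degrees, less where a joint would pass 70% of its speed; a pose out of reach is approached as far as the arm can. A call with a gripper value outside its range is refused whole. The fingers move at their own pace and stop on an object; FORCE is the grip in N (left out, the last holds). Time passes only in rows, so rows that do not move let the fingers close. It gives the time, the measured TCP pose, the force and the opening at its end, in the units of the state.
- bot.read_state(): the state, without advancing time (a new reading comes with each control period).
- optics.read_camera(name): name is "scene" or "top"; returns a dict with "image" (400x640x3 uint8, red, green, blue), "z_map" (400x640 float32, m along the optical axis (not along the pixel's ray), 0 where there is no reading), "mtx" (3x3 intrinsics, pixels), "dist" ([k1, k2, p1, p2, k3] as OpenCV has them; the pictures are not rectified), "world_from_camera" (4x4, takes a point from camera to world coordinates). Camera axes: x right, y down, z forward; pixel columns grow to the right and rows downward; lengths in m; the calibration is good to about 2 mm. A picture is of the moment at which its call begins.
- workorder.finish_job(): hands the job in, once; it reports no verdict.
The state is a dict: "time": time; "q": joint angles; "joint_vel": joint speeds; "joint_torque": joint torques, N m; "tool_pos": TCP position; "tcp_rot": TCP orientation; "wrist_force": force on the tool from outside, world axes, zero at the start; "torque": the same for the moment, N m; "width": opening from 0.0 (shut) to 1.0 (fully open).
Only numpy, scipy, OpenCV 4.12 (cv2) and the standard library are available. Lean on these libraries where they do the work, as an engineer would, in place of code of your own. Each camera call takes 0.05 s, during which the arm holds its last target.

## Task

The steel V-block is stuck tight between the two sprung jaws of the aluminium nest. Grip it and work it free by rocking it: lean it clearly to the left first, then to the right while it is still in the jaws, and so on side to side until it comes out; then finish while still holding it, level and still, straight above the nest and just clear of it (about a centimetre). Leave the square, the gauge block and the plug gauge where they are.

Things in the scene. Friction and masses are not known exactly. Their poses are not given: they have to be found in the camera images.
- v_block_center (a point): Centre (half-way up) of the loose grey steel V-block: 44 mm (x) by 36 mm (y) by 34 mm tall, 0.17 to 0.31 kg. Its V groove opens upward and runs along x, hollowing the end faces: grip it across the flanks (36 mm apart in y), above the jaws. Axes as the nest's. Leaning left: its top goes toward the nest's +y and its right lower edge rises.
- nest_pocket (a point): Centre of the nest's pocket floor, 10 mm above the worktop; the V-block's underside rests on it at the start. Axes as the nest's. Leaning the block left about its left lower edge draws its right flank up out of the right jaw; then leaning right about the right lower edge draws up the left flank. Swings of about 8 degrees each way free it after three or four.
- nest: Locating nest fixed to the worktop: aluminium base 92 mm (x) by 136 mm (y) by 10 mm, origin at the centre of its underside; x points away from the robot, y left, z up, turned by up to 0.35 rad either way. Jaws, guides and spring housings (out to y = +-54 mm) all end 20 mm above the worktop, 10 mm above the pocket floor. Guides at the block's end faces leave 1 mm each.
- jaw_left (a joint): Sprung dark steel jaw on the nest's +y side, 30 mm long, 10 mm thick, pressing on the lower 10 mm of the block's left flank with about 30 N (2.5 N more per mm pushed back) and holding it by friction (both: over 35 N of straight pull). Value in m: 0 with the block seated, grows to 0.008 as the jaw is pushed back, -0.0015 when empty.
- jaw_right (a joint): The same jaw on the nest's -y side, on the block's right flank.
- engineer_square: Bystander: engineer's square lying flat, 78 x 98 x 15 mm, left of the nest. Origin at the centre of its underside. Leave alone.
- gauge_block: Bystander: small steel gauge block lying flat, 15 x 30 x 9 mm, right of the nest. Origin at the centre of its underside. Leave alone.
- plug_gauge: Bystander: double-ended plug gauge lying flat, 17 x 92 x 15 mm, right of the nest. Origin at the centre of its underside. Leave alone.
Things that resemble listed ones, but are neither listed nor needed, are in the scene too. What is shaped like the part that bears v_block_center but green or purple is not meant.

How it is judged:
By the outcome, as a careful person would: the job done as asked, in the order asked, and still so for the second after the job is handed in, while the arm keeps its last pose, push and grip.
It also fails if it takes over 40 s, if anything falls off the work surface, if the arm or the gripper's body presses on something with over 40 N, if the wrist force passes 120 N, or if a joint passes its speed limit or range.

## Working session

There is one attempt and no reset: what is moved stays moved. The work goes in short steps, Python scripts to look and compute and a shell command to move; the robot and the scene stay as the last step left them, time stands still between calls to the robot, and variables do not carry over. Pictures are saved under pics/ and viewed, and the job is handed in when it is done.

```bash
ls; mkdir -p pics; python3 - <<'E'
from workcell import bot, optics
import cv2, numpy as np
print(bot.read_state(), bot.tcp_to_grasp)
for n in ("scene","top"):
    c=optics.read_camera(n); np.savez(f"{n}0.npz",**c)
    cv2.imwrite(f"pics/{n}0.png",c["image"][:,:,::-1])
    print(n,c["mtx"],c["dist"],c["world_from_camera"])
E
```

```text
pics
{'time': 0.0, 'q': array([-1.23789594e+00,  2.64809349e-01,  1.60544005e+00, -1.02459799e-06,
        1.27367101e+00, -3.69245271e-02]), 'joint_vel': array([ 0.00138076, -0.001738  , -0.0006855 ,  0.00032018,  0.00052047,
        0.0019311 ]), 'joint_torque': array([ 1.31286055e-03, -5.15103436e+01, -3.67313540e+01, -3.24504290e-04,
        1.27780612e-02,  1.51359143e-05]), 'tool_pos': array([ 0.24371548, -0.62865535,  0.22988848]), 'tcp_rot': array([-0.37812036,  2.02197482, -2.0172447 ]), 'wrist_force': array([-0.11846846, -0.07102854, -0.56334387]), 'torque': array([ 0.00428296, -0.01816475,  0.00987904]), 'width': 0.9998714999707555} -0.0187
scene [[442.89118378   0.         312.15107621]
 [  0.         442.89118378 197.49056701]
 [  0.           0.           1.        ]] [0.01554325 0.         0.         0.         0.        ] [[ 0.75673835 -0.27969951  0.59085975 -0.05116721]
 [-0.65335666 -0.29355618  0.69781791 -0.67809169]
 [-0.0217288  -0.91410773 -0.40488876  0.48441237]
 [ 0.          0.          0.          1.        ]]
top [[393.688046     0.         316.64078374]
 [  0.         393.688046   196.84127795]
 [  0.           0.           1.        ]] [-0.00907473  0.          0.          0.          0.        ] [[ 2.44791771e-02 -9.92024594e-01  1.23644551e-01  4.36083928e-01]
 [-9.99696595e-01 -2.46296901e-02  3.11309264e-04  4.35275692e-02]
 [ 2.73650053e-03 -1.23614658e-01 -9.92326523e-01  9.41341762e-01]
 [ 0.00000000e+00  0.00000000e+00  0.00000000e+00  1.00000000e+00]]
```

View pics/top0.png

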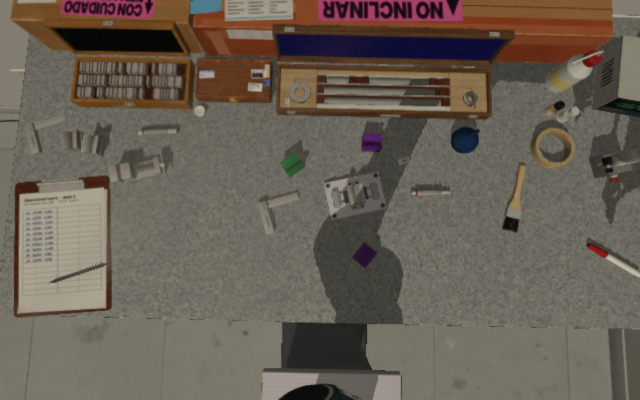

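View pics/scene0.png

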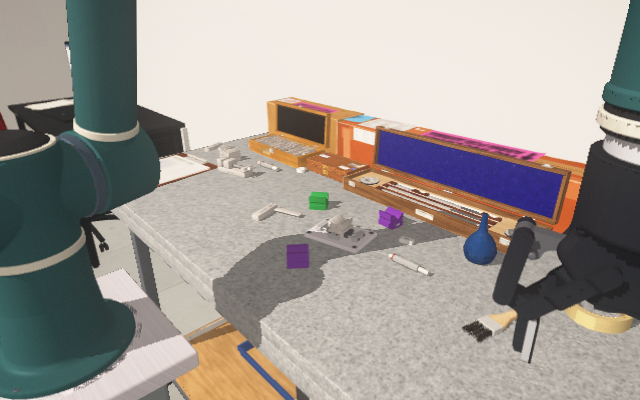

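The top view shows the nest at about (355,195) with the grey block in it. The purple V-blocks at (371,143) and (364,255) and the green one at (292,164) are decoys. I'll enlarge the nest to confirm.

```bash
python3 - <<'E'
import cv2, numpy as np
a=np.load("top0.npz")["image"][165:225,310:400,::-1]
b=np.load("scene0.npz")["image"][195:265,290:390,::-1]
a=cv2.resize(a,None,fx=8,fy=8,interpolation=cv2.INTER_CUBIC)
b=cv2.resize(b,None,fx=7,fy=7,interpolation=cv2.INTER_CUBIC)
cv2.imwrite("pics/topc.png",a);cv2.imwrite("pics/scenec.png",b)
E
```

```text
(no output)
```

View pics/topc.png

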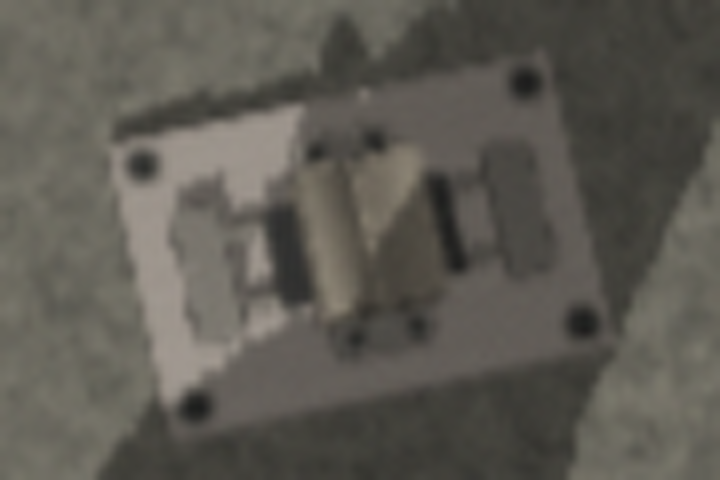

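View pics/scenec.png

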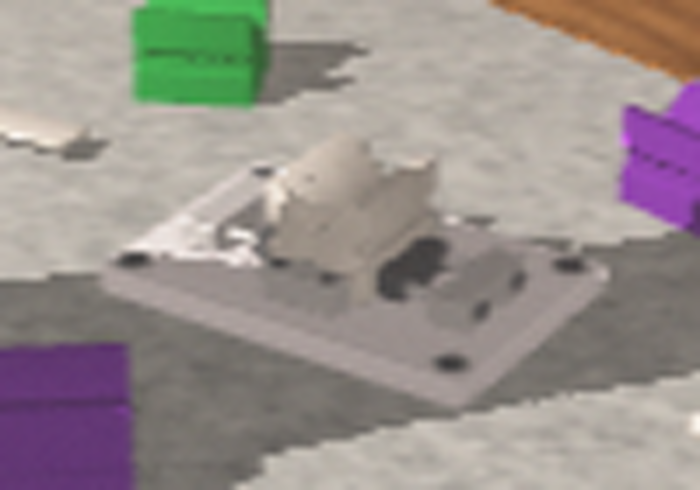

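The crop confirms it: the grey steel V-block sits in the aluminium nest, groove along nest x, with dark jaws at left and right (top image, about (346,196) and (366,193)). It is neither green nor purple. Next I'll measure by casting rays from the four screw holes and plate corners onto z=0.010 and the block top onto z=0.044.

```bash
cat > h.py <<'E'
import cv2, numpy as np
def ray(c,uv,z):
    uv=np.asarray(uv,float).reshape(-1,1,2)
    n=cv2.undistortPoints(uv,c["mtx"],c["dist"]).reshape(-1,2)
    d=np.c_[n,np.ones(len(n))]@c["world_from_camera"][:3,:3].T
    o=c["world_from_camera"][:3,3]
    return o+d*((z-o[2])/d[:,2])[:,None]
def cloud(c):
    v,u=np.mgrid[:400,:640]; n=cv2.undistortPoints(np.c_[u.ravel(),v.ravel()].astype(float).reshape(-1,1,2),c["mtx"],c["dist"]).reshape(-1,2)
    z=c["z_map"].reshape(-1,1); P=np.c_[n,np.ones(len(n))]*z
    return (P@c["world_from_camera"][:3,:3].T+c["world_from_camera"][:3,3]).reshape(400,640,3)
E
python3 - <<'E'
from h import *
np.set_printoptions(precision=4,suppress=True)
c=dict(np.load("top0.npz")); s=dict(np.load("scene0.npz"))
g=cv2.cvtColor(c["image"],cv2.COLOR_RGB2GRAY)
scr=[]
for (a,b) in [(143,165),(526,82),(582,321),(196,406)]:
    u,v=310+a/8-.5,165+b/8-.5
    ui,vi=int(round(u)),int(round(v)); p=g[vi-3:vi+4,ui-3:ui+4].astype(float)
    w=np.clip(np.median(p)-10-p,0,None); vv,uu=np.mgrid[-3:4,-3:4]
    scr.append((ui+(w*uu).sum()/w.sum(),vi+(w*vv).sum()/w.sum()))
print(np.array(scr)); S=ray(c,scr,.01);print(S)
print("center",S.mean(0)); r=S[0]+S[3]-S[1]-S[2]; print("yaw from y", np.arctan2(-r[0],r[1])); r=S[0]+S[1]-S[2]-S[3]; print("yaw x",np.arctan2(r[1],r[0]))
print([np.linalg.norm(S[i]-S[(i+1)%4]) for i in range(4)])
# corners
K=np.array([(112,145),(545,52),(615,345),(178,437)])/8+[309.5,164.5]; C=ray(c,K,.01); print(C,C.mean(0),[np.linalg.norm(C[i]-C[(i+1)%4]) for i in range(4)])
r=C[0]+C[3]-C[1]-C[2]; print("yaw",np.arctan2(-r[0],r[1]))
# block from cloud, both cams
ce=S.mean(0)
for n,k in (("top",c),("scene",s)):
    P=cloud(k).reshape(-1,3); m=(np.linalg.norm(P[:,:2]-ce[:2],axis=1)<.035)&(P[:,2]>.026)&(k["z_map"].ravel()>0)
    Q=P[m].astype(np.float32); print(n,len(Q),Q.min(0),Q.max(0)); print(cv2.minAreaRect(Q[:,:2]*1000))
    # in nest frame
    for nm,z0,z1 in(("top",.04,.05),):
        R=Q[(Q[:,2]>z0)]; print(len(R),np.median(R[:,2]))
E
```

```text
[[327.1071 184.9232]
 [375.2556 174.8667]
 [382.4159 204.9388]
 [334.1006 215.5431]]
[[ 0.5815  0.0195  0.01  ]
 [ 0.6088 -0.0956  0.01  ]
 [ 0.5366 -0.1131  0.01  ]
 [ 0.5085  0.0014  0.01  ]]
center [ 0.5588 -0.047   0.01  ]
yaw from y 0.23685612470355055
yaw x 0.24054814546540226
[np.float64(0.1183206005703615), np.float64(0.07428888212098025), np.float64(0.1178783641051506), np.float64(0.07520548433735877)]
[[ 0.5868  0.0282  0.01  ]
 [ 0.6184 -0.1013  0.01  ]
 [ 0.5304 -0.1226  0.01  ]
 [ 0.4999  0.0068  0.01  ]] [ 0.5589 -0.0472  0.01  ] [np.float64(0.13331198721040624), np.float64(0.09051185875561744), np.float64(0.13288563406853166), np.float64(0.08958448825471287)]
yaw 0.2354522935362821
top 310 [ 0.5345 -0.0688  0.0266] [ 0.5829 -0.0255  0.0474]
((559.2607421875, -46.495445251464844), (44.13017272949219, 36.17011260986328), 12.967242240905762)
157 0.04350031
scene 284 [ 0.5346 -0.0724  0.0261] [ 0.5875 -0.0261  0.0459]
((560.734619140625, -49.674964904785156), (47.89015197753906, 39.05159378051758), 12.57959270477295)
100 0.04302124
```

Hole and corner centres agree at (0.559, -0.047), with yaw about 0.238. The spacings, the 44x36 footprint and the 0.0435 top height all match the description. Next I'll work out the approach in tool axes.

```bash
cat >> h.py <<'E'
from scipy.spatial.transform import Rotation as R
YAW=.238; CE=np.array([.559,-.047,0]); N=R.from_euler('z',YAW)
def err(st,goal,Rg):
    Rc=R.from_rotvec(st["tcp_rot"]); return Rc.inv().apply(np.array(goal)-st["tool_pos"]), (Rc.inv()*Rg).as_rotvec()
def toolR(sign=1): # x_t=s nx, y_t=-Z, z_t=s ny
    M=N.as_matrix(); return R.from_matrix(np.c_[sign*M[:,0],[0,0,-1],sign*M[:,1]])
E
python3 - <<'E'
from h import *
from workcell import bot
np.set_printoptions(precision=4,suppress=True)
st=bot.read_state(); print(R.from_rotvec(st["tcp_rot"]).as_matrix())
for s in (1,-1): print(s,err(st,CE+[0,0,.15],toolR(s)))
E
```

```text
[[-0.9324 -0.0007  0.3614]
 [-0.3614  0.002  -0.9324]
 [-0.0001 -1.     -0.0021]]
1 (array([-0.5042,  0.081 , -0.4283]), array([ 0.0001, -3.0098, -0.0031]))
-1 (array([-0.5042,  0.081 , -0.4283]), array([0.0021, 0.1318, 0.0001]))
```

```bash
python3 -m handwheel '[[-0.036,0,-0.0306,0,0,0,1],[-0.036,0,-0.0306,0,0,0,1],[-0.036,0,-0.0306,0,0,0,1],[-0.036,0,-0.0306,0,0,0,1],[-0.036,0,-0.0306,0,0,0,1],[-0.036,0,-0.0306,0,0,0,1],[-0.036,0,-0.0306,0,0,0,1]]' 60 && python3 -m handwheel '[[-0.036,0,-0.0306,0,0,0,1],[-0.036,0,-0.0306,0,0,0,1],[-0.036,0,-0.0306,0,0,0,1],[-0.036,0,-0.0306,0,0,0,1],[-0.036,0,-0.0306,0,0,0,1],[-0.036,0,-0.0306,0,0,0,1],[-0.036,0,-0.0306,0,0.13,0,1],[0,0,0,0,0,0,1]]'
python3 - <<'E'
from h import *
from workcell import bot
np.set_printoptions(precision=4,suppress=True)
st=bot.read_state(); print(st["q"],err(st,CE+[0,0,.1],toolR(-1)))
E
```

```text
time: 0.98
tool_pos: [0.4018, -0.3369, 0.2308]
tcp_rot: [-0.378, 2.02, -2.019]
wrist_force: [0.3, 0.9, 0.8]
width: 1.001
time: 1.98
tool_pos: [0.5598, -0.045, 0.2307]
tcp_rot: [-0.257, 2.093, -2.091]
wrist_force: [0.8, -0.1, -0.3]
width: 1.0
[-0.1251  0.0509  1.8498  0.0008  1.2416  1.2018] (array([0.0012, 0.1307, 0.0018]), array([0.001 , 0.0056, 0.0004]))
```

```bash
python3 -m handwheel '[[0.001,0.05,0.002,0.001,0.0055,0,0.65],[0,0.05,0,0,0,0,0.65],[0,0.03,0,0,0,0,0.65],[0,0,0,0,0,0,0.65]]'
python3 - <<'E'
from h import *
from workcell import bot,optics
np.set_printoptions(precision=4,suppress=True)
st=bot.read_state(); print(st["width"],err(st,CE+[0,0,.024],toolR(-1)))
for n in ("scene","top"):
    c=optics.read_camera(n); np.savez(f"{n}1.npz",**c)
a=np.load("top1.npz")["image"][165:225,310:400,::-1]
b=np.load("scene1.npz")["image"][165:265,290:390,::-1]
a=cv2.resize(a,None,fx=6,fy=6,interpolation=cv2.INTER_CUBIC)
b=cv2.resize(b,None,fx=6,fy=6,interpolation=cv2.INTER_CUBIC)
cv2.imwrite("pics/scene1.png",b);cv2.imwrite("pics/top1.png",a)
E
```

```text
time: 2.48
tool_pos: [0.555, -0.0505, 0.0979]
tcp_rot: [-0.255, 2.101, -2.1]
wrist_force: [-0.4, -0.3, -0.4]
width: 0.652
0.6517626925645698 (array([-0.0052,  0.0739, -0.0024]), array([ 0.0015, -0.0037,  0.0073]))
```

View pics/scene1.png

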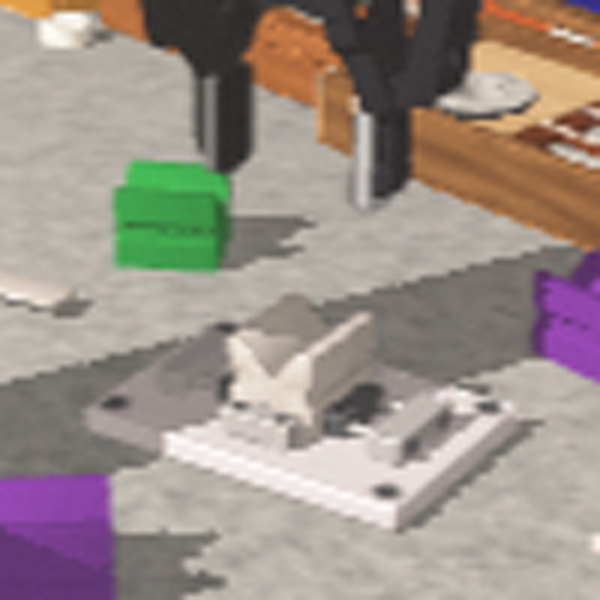

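View pics/top1.png

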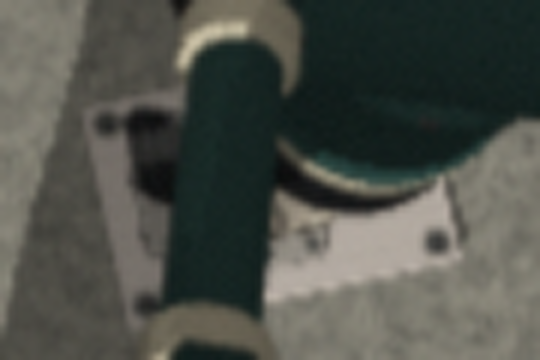

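```bash
python3 -m handwheel '[[0,0,0,0,0,0,0.65]]'; python3 - <<'E'
from h import *
from workcell import bot,optics
np.set_printoptions(precision=4,suppress=True)
st=bot.read_state(); print(st["joint_vel"],err(st,CE+[0,0,.024],toolR(-1)))
# finger tips from scene depth
P=cloud(dict(np.load("scene1.npz")));im=np.load("scene1.npz")["image"]
Q=N.inv().apply((P-CE).reshape(-1,3)).reshape(P.shape)
m=(abs(Q[...,0])<.03)&(abs(Q[...,1])<.055)&(Q[...,2]>.06)&(Q[...,2]<.16)
q=Q[m]; 
for lo,hi in ((-.06,0),(0,.06)):
    k=q[(q[:,1]>lo)&(q[:,1]<hi)]; print(len(k)); 
    for z in np.arange(.09,.15,.005):
        kk=k[abs(k[:,2]-z)<.0025]; 
        if len(kk): print(round(z,3),len(kk),kk.min(0)[:2],kk.max(0)[:2])
E
```

```text
time: 2.7
tool_pos: [0.5602, -0.0506, 0.1035]
tcp_rot: [-0.242, 2.093, -2.098]
wrist_force: [0.7, 0.1, -0.2]
width: 0.649
[ 0.0046 -0.0039  0.0007  0.0006 -0.0015  0.003 ] (array([ 0.0006,  0.0795, -0.004 ]), array([-0.0025, -0.0038, -0.0035]))
248
0.1 2 [-0.0081 -0.0376] [ 0.0049 -0.0373]
0.105 9 [-0.0143 -0.04  ] [-0.0028 -0.0328]
0.11 17 [-0.0153 -0.0449] [ 0.0057 -0.0331]
0.115 21 [-0.0155 -0.0456] [ 0.0062 -0.0343]
0.12 23 [-0.0139 -0.0466] [ 0.0036 -0.0329]
0.125 21 [-0.0139 -0.0462] [ 0.0046 -0.0322]
0.13 24 [-0.0151 -0.0459] [ 0.0035 -0.0316]
0.135 22 [-0.0146 -0.0465] [ 0.0021 -0.0337]
0.14 16 [-0.017 -0.047] [ 0.0021 -0.0325]
0.145 16 [-0.0165 -0.0541] [-0.0083 -0.0321]
285
0.1 1 [0.0076 0.0254] [0.0076 0.0254]
0.105 14 [-0.0131  0.0227] [0.0048 0.031 ]
0.11 21 [-0.0158  0.0221] [0.0064 0.0356]
0.115 17 [-0.0132  0.0227] [0.0044 0.0356]
0.12 19 [-0.0168  0.023 ] [0.0069 0.0362]
0.125 20 [-0.0148  0.0226] [0.0066 0.0354]
0.13 21 [-0.0135  0.0225] [0.0047 0.0351]
0.135 21 [-0.0146  0.0227] [0.009  0.0343]
0.14 20 [-0.0147  0.0238] [0.011  0.0355]
0.145 28 [-0.0153  0.0234] [0.0101 0.0459]
```

```bash
python3 -m handwheel '[[0,0,0,0,0,0,0.65],[0,0,0,0,0,0,0.65]]'|sed -n 1,3p;python3 -m handwheel '[[0,0,0,0,0,0,0.65]]'|sed -n 1,3p; python3 - <<'E'
from h import *
from workcell import bot,optics
np.set_printoptions(precision=4,suppress=True)
st=bot.read_state(); print(st["joint_vel"],err(st,CE+[0,0,.024],toolR(-1)))
E
```

```text
time: 2.95
tool_pos: [0.5593, -0.0501, 0.1024]
tcp_rot: [-0.245, 2.095, -2.098]
time: 3.08
tool_pos: [0.5588, -0.05, 0.1017]
tcp_rot: [-0.246, 2.095, -2.098]
[ 0.001   0.0044  0.0047  0.0002 -0.0008  0.0007] (array([-0.0008,  0.0777, -0.003 ]), array([-0.0013, -0.0035, -0.0006]))
```

```bash
python3 -m handwheel '[[-0.0005,0.01,-0.003,0,-0.0035,0,0.65],[0,0.015,0,0,0,0,0.65],[0,0.01,0,0,0,0,0.65],[0,0.005,0,0,0,0,0.65],[0,0,0,0,0,0,0.65],[0,0,0,0,0,0,0.65],[0,0,0,0,0,0,0.65],[0,0,0,0,0,0,0.65]]'; python3 - <<'E'
from h import *
from workcell import bot,optics
np.set_printoptions(precision=4,suppress=True)
st=bot.read_state(); print(st["joint_vel"],err(st,CE+[0,0,.024],toolR(-1)))
E
```

```text
time: 4.08
tool_pos: [0.5587, -0.0471, 0.0617]
tcp_rot: [-0.249, 2.094, -2.096]
wrist_force: [0.3, -0.9, 0.5]
width: 0.652
[ 0.0003  0.0006  0.0027 -0.0017 -0.0013  0.0006] (array([-0.0003,  0.0377, -0.0001]), array([-0.0013, -0.0002, -0.0007]))
```

```bash
python3 -m handwheel '[[0,0.008,0,0,0,0,0.65],[0,0.012,0,0,0,0,0.65],[0,0.01,0,0,0,0,0.65],[0,0.007,0,0,0,0,0.65],[0,0,0,0,0,0,0.65],[0,0,0,0,0,0,0.65],[0,0,0,0,0,0,0.65]]'; python3 - <<'E'
from h import *
from workcell import bot,optics
np.set_printoptions(precision=4,suppress=True)
st=bot.read_state(); print(err(st,CE+[0,0,.024],toolR(-1)))
c=optics.read_camera("scene"); np.savez("scene2.npz",**c)
b=cv2.resize(c["image"][165:265,290:390,::-1],None,fx=6,fy=6,interpolation=cv2.INTER_CUBIC)
cv2.imwrite("pics/scene2.png",b)
Q=N.inv().apply((cloud(c)-CE).reshape(-1,3))
q=Q[(abs(Q[:,0])<.02)&(abs(Q[:,1])<.055)&(Q[:,2]>.012)&(Q[:,2]<.08)]
for lo,hi in ((-.06,-.019),(.019,.06)):
    k=q[(q[:,1]>lo)&(q[:,1]<hi)]
    for z in np.arange(.02,.06,.004):
        kk=k[abs(k[:,2]-z)<.002]
        if len(kk): print(round(z,3),len(kk),kk.min(0)[:2],kk.max(0)[:2])
E
```

```text
time: 4.95
tool_pos: [0.5589, -0.0471, 0.0247]
tcp_rot: [-0.249, 2.094, -2.096]
wrist_force: [-0.5, -0.4, 0.5]
width: 0.647
(array([-0.0002,  0.0007, -0.0001]), array([-0.0013, -0.0002, -0.0009]))
0.02 88 [-0.0193 -0.055 ] [ 0.0194 -0.0192]
0.024 3 [-0.0088 -0.0203] [ 0.0073 -0.0191]
0.028 2 [-0.0026 -0.0362] [ 0.0091 -0.0356]
0.032 16 [-0.0192 -0.0359] [ 0.0074 -0.0192]
0.036 17 [-0.0175 -0.0398] [ 0.0114 -0.0193]
0.04 26 [-0.0186 -0.0438] [ 0.0065 -0.0191]
0.044 25 [-0.0191 -0.0446] [ 0.0055 -0.0193]
0.048 15 [-0.0092 -0.0435] [ 0.0068 -0.0316]
0.052 14 [-0.0119 -0.0433] [ 0.0047 -0.0302]
0.056 18 [-0.0101 -0.0434] [ 0.008 -0.031]
0.02 48 [-0.0194  0.0213] [0.0153 0.0515]
0.032 4 [-0.0082  0.0262] [-0.0069  0.0321]
0.036 13 [-0.0089  0.0249] [0.0104 0.0379]
0.04 15 [-0.009   0.0255] [0.0132 0.039 ]
0.044 16 [-0.0097  0.0245] [0.013  0.0392]
0.048 17 [-0.0096  0.024 ] [0.0119 0.0392]
0.052 14 [-0.0097  0.0249] [0.0134 0.0376]
0.056 17 [-0.0098  0.0244] [0.0127 0.0385]
```

View pics/scene2.png

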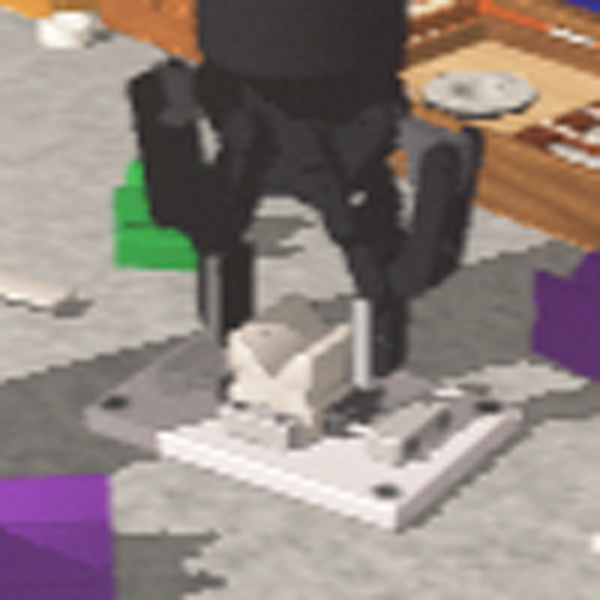

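```bash
python3 -m handwheel '[[0,0,0,0,0,0,0.48],[0,0,0,0,0,0,0.45],[0,0,0,0,0,0,0.42],[0,0,0,0,0,0,0.3],[0,0,0,0,0,0,0.3]]' 40; python3 -m handwheel '[[0,0,0,0,0,0,0.3],[0,0,0,0,0,0,0.3],[0,0,0,0,0,0,0.3]]' 110; python3 - <<'E'
from h import *
from workcell import bot,optics
np.set_printoptions(precision=4,suppress=True)
st=bot.read_state(); print(st["torque"],err(st,CE+[0,0,.024],toolR(-1)))
c=optics.read_camera("scene"); np.savez("scene3.npz",**c)
b=cv2.resize(c["image"][185:265,290:390,::-1],None,fx=7,fy=7,interpolation=cv2.INTER_CUBIC)
cv2.imwrite("pics/scene3.png",b)
E
```

```text
time: 5.62
tool_pos: [0.5586, -0.0475, 0.0247]
tcp_rot: [-0.25, 2.093, -2.097]
wrist_force: [-1.0, -3.2, 4.7]
width: 0.41
time: 6.0
tool_pos: [0.5587, -0.0475, 0.0251]
tcp_rot: [-0.25, 2.093, -2.097]
wrist_force: [-2.8, -3.1, 6.6]
width: 0.396
[-0.3881  0.4128 -0.0922] (array([-0.0004,  0.0011, -0.0004]), array([-0.0016, -0.0002, -0.0003]))
```

View pics/scene3.png

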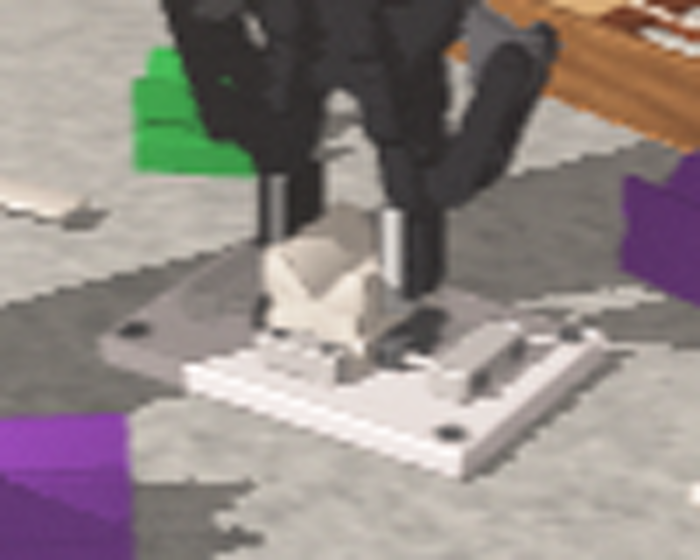

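```bash
cat >> h.py <<'E'
# block lean state: a (deg, + = left lean = +rx tool), midpoint of underside y,z (mm, nest frame, z above floor); TCP h mm above underside
def edges(a,m):
    t=np.radians(a); d=18*np.array([np.cos(t),-np.sin(t)]); return m+d, m-d   # left, right (y,z)
def tcp(a,m,h):
    t=np.radians(a); return m+h*np.array([np.sin(t),np.cos(t)])
def pivot(a,m,a2,side):
    L,Rr=edges(a,m); t=np.radians(a2); d=18*np.array([np.cos(t),-np.sin(t)])
    return (L-d) if side=='L' else (Rr+d)
def rows(path,h):
    # path list of (a,m); rows in tool axes: tool y=-up, tool z=-nest y, tilted by a
    for (a,m),(b,n) in zip(path,path[1:]):
        d=tcp(b,n,h)-tcp(a,m,h); t=np.radians(a)
        up=np.array([np.sin(t),np.cos(t)]); ly=np.array([np.cos(t),-np.sin(t)])
        print("[0,%.4f,%.4f,%.4f,0,0,0.3]"%(-d@up/1e3,-d@ly/1e3,np.radians(b-a)))
E
python3 - <<'E'
from h import *
p=[(0,np.zeros(2))]
for a in (1,3,5.5,7.5,8.5): p.append((a,pivot(*p[-1],a,'L')))
rows(p,14.7); print(edges(*p[-1]),p[-1])
E
```

```text
[0,-0.0003,-0.0003,0.0175,0,0,0.3]
[0,-0.0006,-0.0005,0.0349,0,0,0.3]
[0,-0.0008,-0.0007,0.0436,0,0,0.3]
[0,-0.0006,-0.0005,0.0349,0,0,0.3]
[0,-0.0003,-0.0003,0.0175,0,0,0.3]
(array([18.,  0.]), array([-17.60457108,   5.3211388 ])) (8.5, array([0.19771446, 2.6605694 ]))
```

```bash
python3 -m handwheel '[[0,-0.0003,-0.0003,0.0175,0,0,0.3],[0,-0.0006,-0.0005,0.035,0,0,0.3],[0,-0.0008,-0.0007,0.0435,0,0,0.3],[0,-0.0006,-0.0005,0.035,0,0,0.3],[0,-0.0003,-0.0003,0.0175,0,0,0.3],[0,0,0,0,0,0,0.3],[0,0,0,0,0,0,0.3]]' 110; cat > look.py <<'E'
from h import *
import sys
from workcell import bot,optics
np.set_printoptions(precision=4,suppress=True)
st=bot.read_state(); e=err(st,CE+[0,0,.0247],toolR(-1)); print("f",st["wrist_force"],st["torque"],"tool lean deg",np.degrees(-e[1]), "nest pos mm",N.inv().apply(st["tool_pos"]-CE)*1e3)
c=optics.read_camera("scene"); np.savez(sys.argv[1]+".npz",**c)
b=cv2.resize(c["image"][185:265,290:390,::-1],None,fx=7,fy=7,interpolation=cv2.INTER_CUBIC)
cv2.imwrite("pics/"+sys.argv[1]+".png",b)
E
python3 look.py s4
```

```text
time: 6.92
tool_pos: [0.5581, -0.0452, 0.0275]
tcp_rot: [-0.23, 1.925, -2.239]
wrist_force: [-1.1, -4.4, 5.9]
width: 0.392
f [-1.0525 -4.3892  5.9116] [-0.3506  0.3158 -0.068 ] tool lean deg [ 8.6228 -0.0025  0.0103] nest pos mm [-0.4274  1.9255 27.4657]
```

View pics/s4.png

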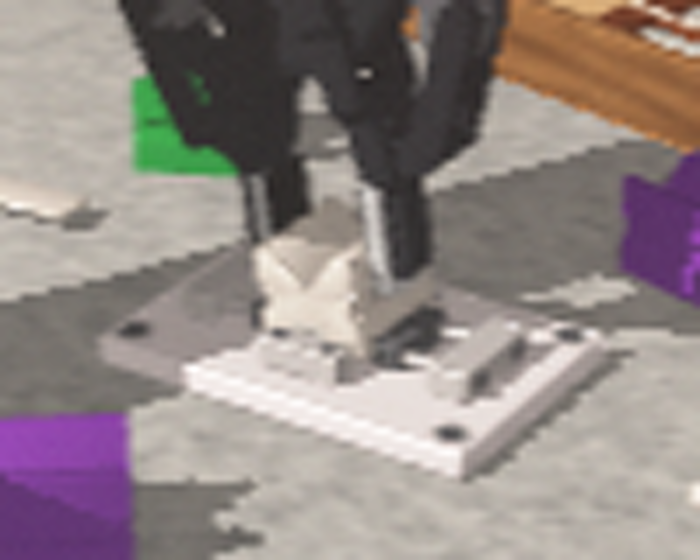

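The near end face has shifted left and tipped. I'll check how far the block itself (not just the tool) leaned, using a larger before/after view.

```bash
cat > cmp.py <<'E'
from h import *
import sys
ims=[]
for n in sys.argv[1:3]:
    b=np.load(n+".npz")["image"][210:240,320:350,::-1]
    ims.append(cv2.resize(b,None,fx=13,fy=13,interpolation=cv2.INTER_CUBIC))
cv2.imwrite("pics/"+sys.argv[3]+".png",np.hstack(ims))
E
python3 cmp.py scene3 s4 cmp1
```

```text
(no output)
```

View pics/cmp1.png

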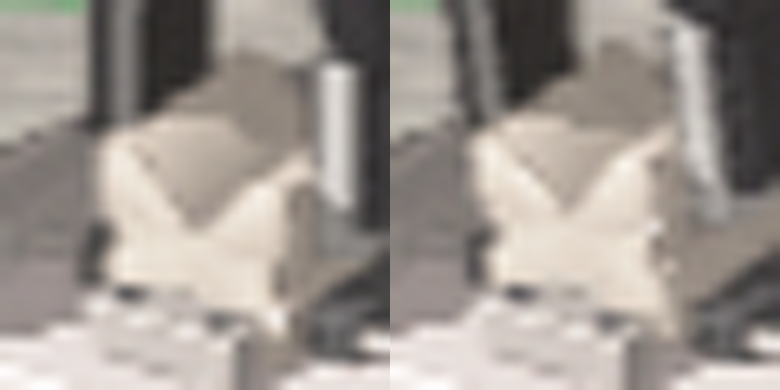

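```bash
cat >> h.py <<'E'
def facepts(c,uv,x=-.022):
    n=cv2.undistortPoints(np.asarray(uv,float).reshape(-1,1,2),c["mtx"],c["dist"]).reshape(-1,2)
    d=N.inv().apply(np.c_[n,np.ones(len(n))]@c["world_from_camera"][:3,:3].T); o=N.inv().apply(c["world_from_camera"][:3,3]-CE)
    return ((o+d*((x-o[0])/d[:,0])[:,None])*1e3)[:,1:]
def crop13(p): return np.array(p,float)/13+[319.5,209.5]
E
python3 - <<'E'
from h import *
np.set_printoptions(precision=1,suppress=True)
for n,p in (("scene3",[(103,143),(308,165),(195,225)]),("s4",[(85,145),(280,130),(180,212)])):
    q=facepts(dict(np.load(n+".npz")),crop13(p)); d=q[0]-q[1]; print(q.tolist(), np.linalg.norm(d), np.degrees(np.arctan2(-d[1],d[0])))
E
```

```text
[[15.604928302593024, 44.30976301758599], [-24.962894598761277, 51.49927550964212], [-2.8393346615966375, 34.02527654782006]] 41.19996777703932 10.049729338195176
[[19.277113683863366, 42.91387399185464], [-19.513009393105296, 56.4329878398605], [0.15293483432737842, 35.623743866301346]] 41.078462575438735 19.214441589975944
```

The block followed the tool, leaning about 9° left, and wrist force stays low. Now the right swing, about the right lower edge.

```bash
python3 - <<'E'
from h import *
p=[(8.5,np.array([.198,2.66]))]
for a in (7.5,5,2,-1,-4,-6.5,-7.5): p.append((a,pivot(*p[-1],a,'R')))
rows(p,14.7); print(edges(*p[-1]),p[-1])
E
```

```text
[0,-0.0003,0.0003,-0.0175,0,0,0.3]
[0,-0.0008,0.0007,-0.0436,0,0,0.3]
[0,-0.0009,0.0008,-0.0524,0,0,0.3]
[0,-0.0009,0.0008,-0.0524,0,0,0.3]
[0,-0.0009,0.0008,-0.0524,0,0,0.3]
[0,-0.0008,0.0007,-0.0436,0,0,0.3]
[0,-0.0003,0.0003,-0.0175,0,0,0.3]
(array([18.08772947, 10.01951232]), array([-17.60428554,   5.3205694 ])) (-7.5, array([0.24172196, 7.67004086]))
```

```bash
python3 -m handwheel '[[0,-0.0003,0.0003,-0.0175,0,0,0.3],[0,-0.0008,0.0007,-0.0435,0,0,0.3],[0,-0.0009,0.0008,-0.0525,0,0,0.3],[0,-0.0009,0.0008,-0.0525,0,0,0.3],[0,-0.0009,0.0008,-0.0525,0,0,0.3],[0,-0.0008,0.0007,-0.0435,0,0,0.3],[0,-0.0003,0.0003,-0.0175,0,0,0.3],[0,0,0,0,0,0,0.3]]' 110; python3 look.py s5; python3 cmp.py s4 s5 cmp2
```

```text
time: 7.98
tool_pos: [0.5589, -0.0489, 0.0312]
tcp_rot: [-0.266, 2.234, -1.962]
wrist_force: [2.1, -0.6, -4.0]
width: 0.393
f [ 2.1291 -0.6275 -4.0254] [-0.6754 -0.5397 -0.0701] tool lean deg [-7.4285  0.0475  0.0114] nest pos mm [-0.5295 -1.8659 31.2013]
```

View pics/cmp2.png

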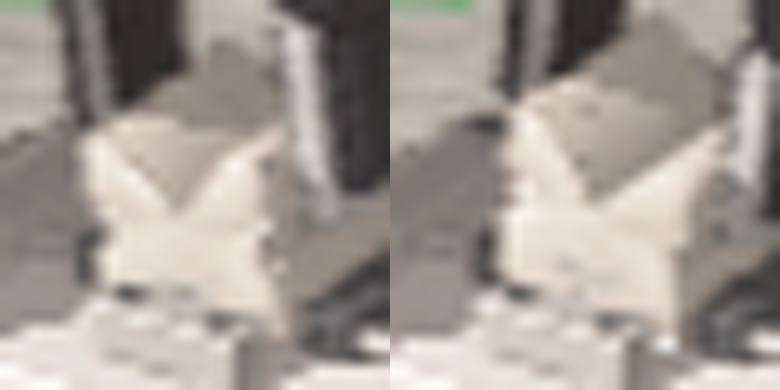

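View pics/s5.png

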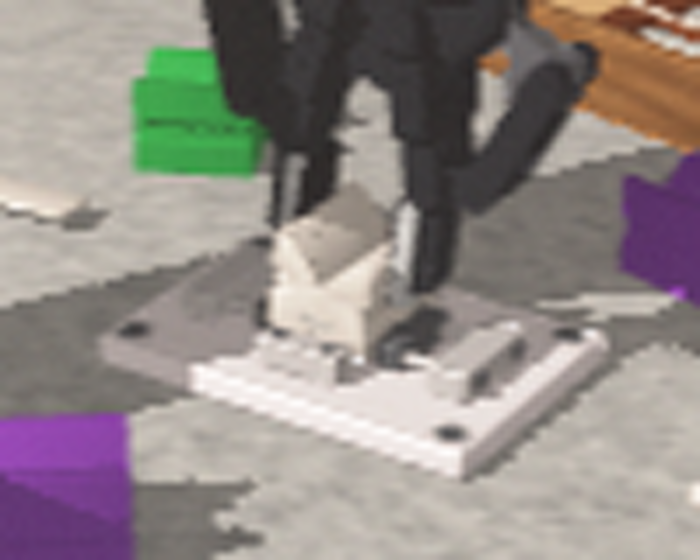

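The block now leans right (top lands at (510,110) and (725,130) in the crop), and the tool is at -7.4°. The TCP is about 1 mm below nominal, so both flanks should still be in the jaws. Third swing: left about the left edge.

```bash
python3 - <<'E'
from h import *
p=[(-7.5,np.array([.242,7.67]))]
for a in (-6.5,-4,-1,2,5,7,8): p.append((a,pivot(*p[-1],a,'L')))
rows(p,14.7); print(edges(*p[-1]),p[-1])
E
```

```text
[0,-0.0003,-0.0003,0.0175,0,0,0.3]
[0,-0.0008,-0.0007,0.0436,0,0,0.3]
[0,-0.0009,-0.0008,0.0524,0,0,0.3]
[0,-0.0009,-0.0008,0.0524,0,0,0.3]
[0,-0.0009,-0.0008,0.0524,0,0,0.3]
[0,-0.0006,-0.0005,0.0349,0,0,0.3]
[0,-0.0003,-0.0003,0.0175,0,0,0.3]
(array([18.0880075 , 10.01947146]), array([-17.56164297,  15.02970309])) (8, array([ 0.26318227, 12.52458728]))
```

```bash
python3 -m handwheel '[[0,-0.0003,-0.0003,0.0175,0,0,0.3],[0,-0.0008,-0.0007,0.0435,0,0,0.3],[0,-0.0009,-0.0008,0.0525,0,0,0.3],[0,-0.0009,-0.0008,0.0525,0,0,0.3],[0,-0.0009,-0.0008,0.0525,0,0,0.3],[0,-0.0006,-0.0005,0.035,0,0,0.3],[0,-0.0003,-0.0003,0.0175,0,0,0.3],[0,0,0,0,0,0,0.3]]' 110; python3 look.py s6; python3 cmp.py s5 s6 cmp3
```

```text
time: 9.02
tool_pos: [0.5573, -0.044, 0.0369]
tcp_rot: [-0.233, 1.936, -2.23]
wrist_force: [-1.8, 2.0, 1.8]
width: 0.399
f [-1.7594  1.9812  1.8086] [ 0.2971  0.3869 -0.0224] tool lean deg [ 8.0506 -0.0328 -0.0383] nest pos mm [-0.9132  3.3033 36.8887]
```

View pics/s6.png

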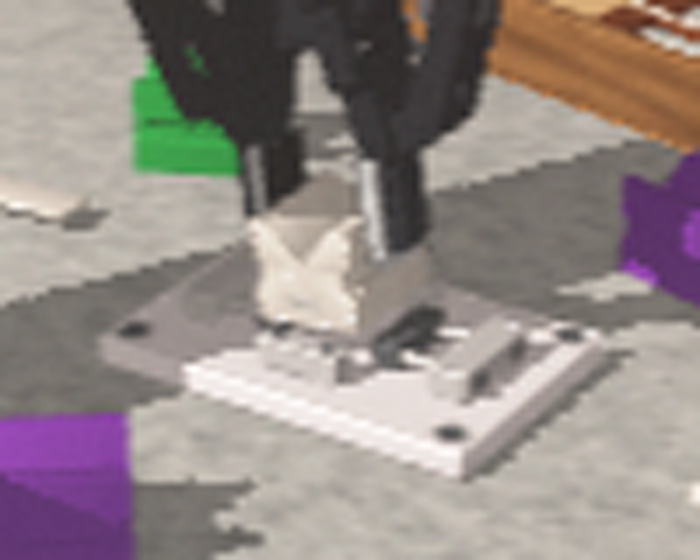

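View pics/cmp3.png

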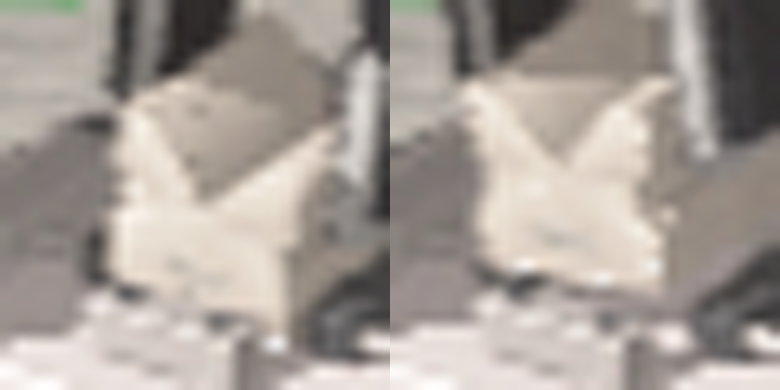

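Third swing done: the right lower edge stands clear of the right jaw, while the left edge is at about the jaw top. Fourth swing: right, which draws up the left flank.

```bash
python3 - <<'E'
from h import *
p=[(8,np.array([.263,12.52]))]
for a in (7,4.5,1.5,-1.5,-4.5,-7): p.append((a,pivot(*p[-1],a,'R')))
rows(p,14.7); print(edges(*p[-1]),p[-1])
print("level+lift")
q=[p[-1],(-6,p[-1][1]),(-3.5,p[-1][1]*[.7,1]),(-1,p[-1][1]*[.4,1]),(0,np.array([0,p[-1][1][1]]))]; rows(q,14.7)
E
```

```text
[0,-0.0003,0.0003,-0.0175,0,0,0.3]
[0,-0.0008,0.0007,-0.0436,0,0,0.3]
[0,-0.0009,0.0008,-0.0524,0,0,0.3]
[0,-0.0009,0.0008,-0.0524,0,0,0.3]
[0,-0.0009,0.0008,-0.0524,0,0,0.3]
[0,-0.0008,0.0007,-0.0436,0,0,0.3]
(array([18.16983622, 19.41241218]), array([-17.56182524,  15.02511582])) (-7, array([ 0.30400549, 17.218764  ]))
level+lift
[0,0.0000,-0.0003,0.0175,0,0,0.3]
[0,0.0000,-0.0006,0.0436,0,0,0.3]
[0,0.0000,-0.0006,0.0436,0,0,0.3]
[0,0.0000,-0.0001,0.0175,0,0,0.3]
```

```bash
python3 -m handwheel '[[0,-0.0003,0.0003,-0.0175,0,0,0.3],[0,-0.0008,0.0007,-0.0435,0,0,0.3],[0,-0.0009,0.0008,-0.0525,0,0,0.3],[0,-0.0009,0.0008,-0.0525,0,0,0.3],[0,-0.0009,0.0008,-0.0525,0,0,0.3],[0,-0.0008,0.0007,-0.0435,0,0,0.3],[0,0,0,0,0,0,0.3],[0,0,0,0,0,0,0.3]]' 110; python3 look.py s7
```

```text
time: 10.07
tool_pos: [0.5584, -0.0489, 0.0408]
tcp_rot: [-0.266, 2.225, -1.972]
wrist_force: [-0.6, 0.3, -2.3]
width: 0.395
f [-0.5501  0.3073 -2.2687] [-0.1367 -0.0316 -0.0483] tool lean deg [-6.9276  0.0477 -0.0334] nest pos mm [-1.0161 -1.6859 40.7755]
```

View pics/s7.png

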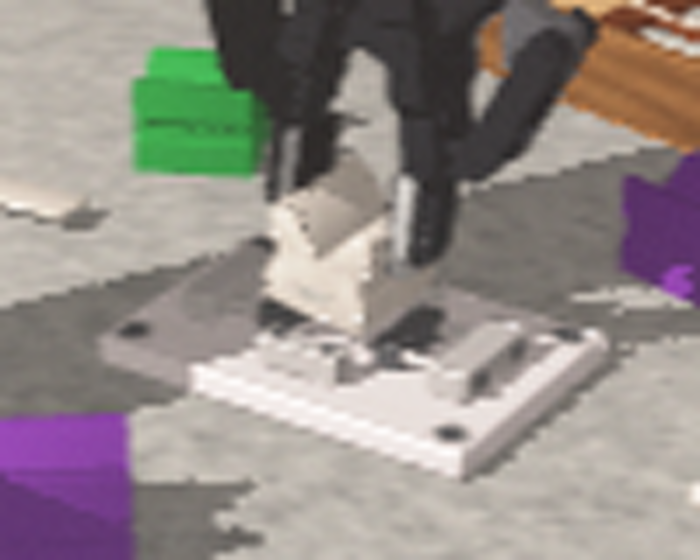

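It's free: wrist force is about -2 N, the block's weight, and its lower edges are above the jaws. Now I'll level it and raise it to about 10 mm of clearance.

```bash
python3 -m handwheel '[[0,-0.0015,-0.0003,0.0175,0,0,0.3],[0,-0.001,-0.0006,0.0435,0,0,0.3],[-0.0003,-0.001,-0.0006,0.0435,0,0,0.3],[-0.0003,0,-0.0001,0.0175,0,0,0.3],[0,0,0,0,0,0,0.3],[0,0,0,0,0,0,0.3],[0,0,0,0,0,0,0.3],[0,0,0,0,0,0,0.3]]' 110; python3 look.py s8; python3 cmp.py scene3 s8 cmp4
```

```text
time: 11.12
tool_pos: [0.559, -0.0476, 0.0448]
tcp_rot: [-0.25, 2.095, -2.096]
wrist_force: [-0.2, -0.0, -3.0]
width: 0.391
f [-0.2454 -0.0138 -3.0407] [-0.0172 -0.0068 -0.0041] tool lean deg [ 0.0494  0.0402 -0.007 ] nest pos mm [-0.0885 -0.5555 44.7899]
```

View pics/s8.png

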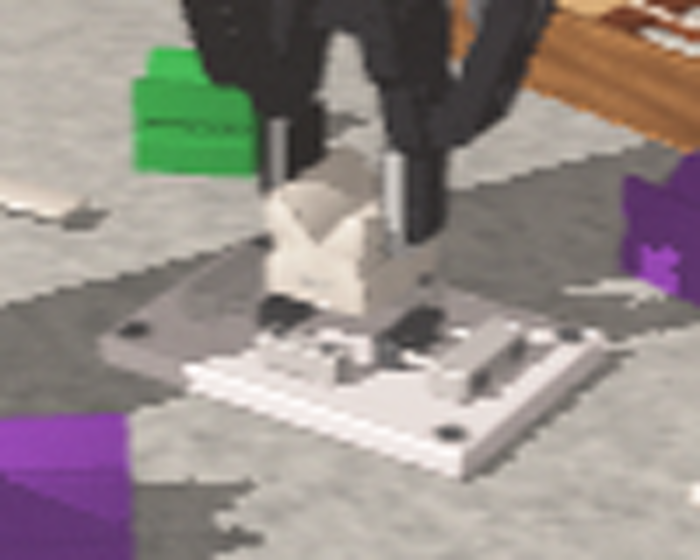

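View pics/cmp4.png

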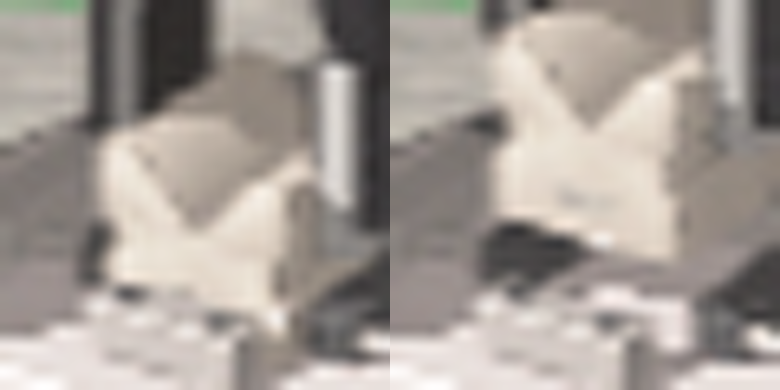

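```bash
python3 - <<'E'
from h import *
np.set_printoptions(precision=1,suppress=True)
A=facepts(dict(np.load("scene3.npz")),crop13([(195,225),(103,143),(308,165),(280,340)])); B=facepts(dict(np.load("s8.npz")),crop13([(202,128),(105,45),(310,60),(285,255)]))
print(B-A)
for q in (A,B): d=q[1]-q[2]; print(np.degrees(np.arctan2(-d[1],d[0])))
c=dict(np.load("s8.npz"));c0=dict(np.load("scene2.npz"))
# top land heights / block pose via depth in nest frame, both times
for k in (c0,c):
    Q=N.inv().apply((cloud(k)-CE).reshape(-1,3))*1e3
    print("max z near block", [np.percentile(Q[(abs(Q[:,0])<21)&(abs(Q[:,1]+2.5)<14)&(Q[:,2]>25)&(Q[:,2]<75)][:,2],p) for p in (50,80,90)])
# bystanders: change top cam
from workcell import optics,bot
t=optics.read_camera("top"); d=np.abs(t["image"].astype(int)-np.load("top0.npz")["image"]).max(2)
cv2.imwrite("pics/topend.png",t["image"][:,:,::-1]); print(bot.read_state()["joint_vel"])
E
```

```text
[[-1.4 18.6]
 [-0.6 18.5]
 [-0.2 19.3]
 [-0.9 16.3]]
10.049729338195176
11.15303785495608
max z near block [np.float64(36.43435201500494), np.float64(41.15747452890135), np.float64(42.83650190780855)]
max z near block [np.float64(53.065243300743404), np.float64(59.07955633188597), np.float64(61.667405952701436)]
[ 0.  0. -0. -0.  0. -0.]
```

View pics/topend.png

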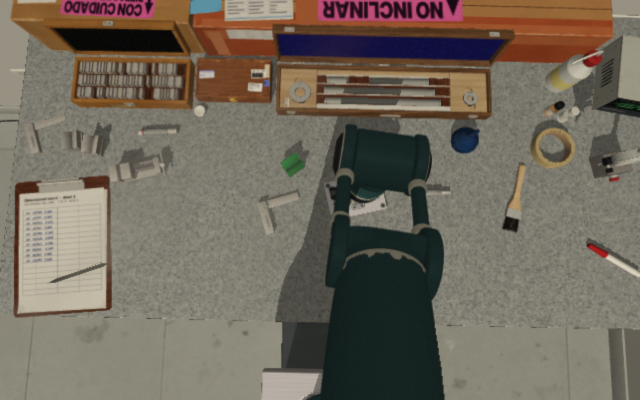

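The image shows the block 18.5–19 mm up from its seat, so about 9 mm clear, and level to within about 1°, which is my pixel-picking error. The square hasn't moved. I'll add 1 mm of height, let it settle and hand in.

```bash
python3 -m handwheel '[[0,-0.001,-0.0005,0,0,0,0.3],[0,0,0,0,0,0,0.3],[0,0,0,0,0,0,0.3],[0,0,0,0,0,0,0.3],[0,0,0,0,0,0,0.3],[0,0,0,0,0,0,0.3]]' 110; python3 look.py s9; python3 - <<'E'
from workcell import workorder
print(workorder.finish_job())
E
```

```text
time: 11.98
tool_pos: [0.5589, -0.0468, 0.0459]
tcp_rot: [-0.25, 2.094, -2.096]
wrist_force: [-1.0, -0.5, -3.3]
width: 0.393
f [-0.9844 -0.4756 -3.2875] [ 0.0077  0.0334 -0.0525] tool lean deg [ 0.0559  0.0101 -0.0028] nest pos mm [-0.0372  0.2548 45.8502]
the job is handed in; nothing more can be done
None
```

View pics/s9.png

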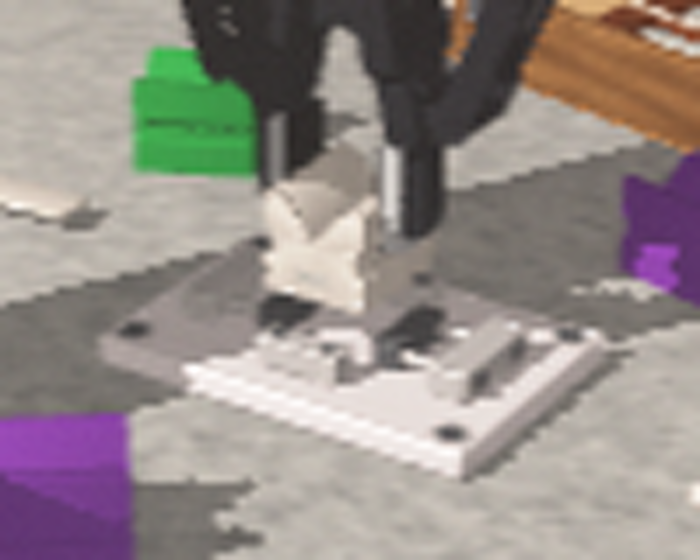

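I gripped the V-block across its flanks at 110 N and rocked it free in four swings: left 8.6°, right 7.4°, left 8°, right 7° (tool angles). I then levelled it, raised it straight above the nest and handed in at about 12 s.

- **Final pose:** the block is held level to within about 0.1° by the tool, and centred within about 0.3 mm. Its underside is about 10 mm above the jaw tops. It moves about 3 N on the wrist, which is just its weight.
- **Forces:** no reading at the end of a move was above about 8 N.
- **Small disagreement on height:** before the last 1 mm lift, the images put the rise at 18.5–19.3 mm. One point, the lower corner, gave only 16.3 mm. The tool reading gave about 19.7 mm, and I took the difference to be pixel-picking error.
- **Lean from the images:** the first left lean came out at about 9°, agreeing with the tool. The final image tilt differed from the seated block by about 1°, within the same picking error.
- **Not fully checked:** the arm never went near the bystanders and the square looks unmoved. In the last top view the arm hid the gauge block and part of the plug gauge, so I didn't see those two in full.

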